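# Set up the bottle roller: fit the roller, then load the amber samples

## Task

Get the bottle roller mixer running-ready: drop the long pale roller into the mixer's two open slotted bearings so that both ends are fully down. Then gently lay the amber bottle with the blue cap, and after it the amber bottle with the green cap, lengthwise in the valley between roller and drive wheels, the wide part of each centred in front of the tile of its cap's colour (cap pointing either way); do not drop them. Leave the white bottles and the short black roller where they lie.

Things in the scene. Friction and masses are not known exactly. Their poses are not given: they have to be found in the camera images.
- mixer: white bottle roller mixer, fixed, base 125 x 310 x 28 mm. Origin: underside centre, on the bench; y along the rollers, x to the tiled far rail. Bearing cheeks 8 mm thick at y = +-140 mm, top z = 64; slots open upward at x = -17, 10 mm wide, mouth 24, floor z = 46. A seated roller's axis: x = -17, z = 50, along y, middle at y = 0 within 6 mm. Between y = -45 and 45 only the deck (z = 28) is near it.
- roller_center (a point): long loose roller lying on the bench: pale barrel 24 mm diameter, 260 mm long, a steel journal 8 mm diameter, 22 mm long at each end (304 mm overall). Point: its middle, on its axis, 12 mm above the bench; its own y axis runs along the roller (x and z turn as it rolls). About 0.15 kg; rolls if nudged.
- amber_blue_center (a point): dark amber bottle, blue screw cap, lying on its side; to be loaded first, cream label. Point: centre of its wide cylinder (48 mm diameter, 58 mm long), on its axis, 24 mm above the bench. Own y axis runs along the bottle: base at -29 mm, cap (32 mm diameter) from +37 to +57 mm; x and z turn as it rolls. About 0.12 kg; rolls if nudged.
- amber_green_center (a point): dark amber bottle, green screw cap, lying on its side; to be loaded second, cream label. Point: centre of its wide cylinder (48 mm diameter, 58 mm long), on its axis, 24 mm above the bench. Own y axis runs along the bottle: base at -29 mm, cap (32 mm diameter) from +37 to +57 mm; x and z turn as it rolls. About 0.12 kg; rolls if nudged.
- marker_blue: flat blue tile 18 x 50 x 10 mm on the mixer's far rail, marks the lane of the blue-capped amber bottle. Origin: centre of its underside; axes parallel to the mixer's. In the mixer's frame x = 53, z = 40, y = +75 or -75 mm (varies); the lane centre has the same y. A bottle in the valley has its axis at x = 0, z = 82 mm, along y.
- marker_green: flat green tile 18 x 50 x 10 mm on the mixer's far rail, marks the lane of the green-capped amber bottle. Origin: centre of its underside; axes parallel to the mixer's. In the mixer's frame x = 53, z = 40, y = +75 or -75 mm (varies); the lane centre has the same y. Lane: 2 fixed 24 mm drive wheels, axis x = 17, z = 50; fingertips above z = 64 clear them.
- white_blue_center (a point): white plastic bottle, blue screw cap, lying on its side; not wanted, leave it. Point: centre of its wide cylinder (48 mm diameter, 58 mm long), on its axis, 24 mm above the bench. Own y axis runs along the bottle: base at -29 mm, cap (32 mm diameter) from +37 to +57 mm; x and z turn as it rolls. About 0.12 kg; rolls if nudged.
- white_green_center (a point): white plastic bottle, green screw cap, lying on its side; not wanted, leave it. Point: centre of its wide cylinder (48 mm diameter, 58 mm long), on its axis, 24 mm above the bench. Own y axis runs along the bottle: base at -29 mm, cap (32 mm diameter) from +37 to +57 mm; x and z turn as it rolls. About 0.12 kg; rolls if nudged.
- short_roller_center (a point): short black rubber roller, not wanted, leave it: 24 mm diameter, 110 mm long, with 8 mm steel journals (154 mm overall), lying on the bench. This point is its middle, 12 mm above the bench; its own y axis runs along it.

How it is judged:
By the outcome, as a careful person would: the job done as asked, in the order asked, and still so for the second after the job is handed in, with the robot touching nothing.
It also fails if it takes over 104 s, if anything falls off the work surface, if the arm or the gripper's body presses on something with over 40 N, if the wrist force passes 120 N, or if a joint passes its speed limit or range.

## Robot

A 6-joint arm with a two-finger parallel gripper is mounted at the origin on the work surface. World frame = base frame: x ahead of the robot, y to its left, z up, the work surface at z = 0. Lengths are in m, angles in rad, forces in N, time in s.
With the tool pointing down it reaches from about 0.275 to 0.975 m from the base axis. Payload 8.4 kg.
Tool frame: the origin (TCP) lies between the finger pads; the fingertips stand robot.finger_overhang ahead of it and the grasp point (between the pads) lies 5 mm behind it (robot.finger_overhang is the distance from the TCP to the fingertips, in m); z points along the fingers, x is the direction in which the jaws open and shut, and the axes are right-handed (so a half turn about z gives the same grasp; the last joint's range is limited). The gripper opens to 92 mm and grips with 3 to 60 N. Pads are 20 mm wide; open, the fingers measure 128 mm over their backs; the gripper's body (75 mm by 189 mm) begins 69 mm behind the grasp point.
Start: joints at [1.266, 0.353, 1.633, -0, 1.155, -0.002], TCP at [0.186, 0.597, 0.229] pointing down, gripper open.
Joint ranges: [-2.63, 2.63], [-0.92, 2.1], [0.06, 2.66], [-1.3, 4.44], [0, 2.69], [-3.02, 3.02]. Speed limits (rad/s): [2.22, 2.22, 2.79, 3.14, 3.14, 3.14].

## Interface

Orientations are given as a 3x3 rotation matrix whose columns are the frame's x, y, z axes.
In Python, from bench import robot, capture, spotter gives the robot as it stands.
- The arm moves only by the tool carry_out, never from a script. Its argument "rows" is one flat list of numbers, 6 for each row, row after row: the shift along the tool's x, y, z normalised to -1 to 1, where 1 is 100 cm, then the turn, a rotation vector about the tool's x, y, z normalised to -1 to 1, where 1 is 0.5 rad. A call has 1 to 20 rows; each row shifts and turns the commanded pose from where the row before left it, along the tool's axes as they then stand; what a row does not reach is not made up. A row lasts 1/8 s, in which the tool goes at most 62.5 mm and 10.7 degrees, less where a joint would pass 70% of its speed; a pose out of reach is approached as far as the arm can. A call with a number of a shift or a turn outside -1 to 1 is refused whole. A call with a gripper value outside its range is refused whole. "jaw" is the finger opening in mm, from 0 to 91.9, set as the call begins (left out, the last holds). The fingers move at their own pace and stop on an object; "force" is the grip in N (left out, the last holds). Time passes only in rows, so rows that do not move let the fingers close. It gives the time, the measured TCP pose, the force and the opening at its end, in the units of the state.
- robot.get_obs(): the state, without advancing time (a new reading comes with each control period).
- capture(name): name is "scene" or "side" or "wrist"; returns a dict with "frame" (384x512x3 uint8, red, green, blue), "range_z" (384x512 float32, m along the optical axis (not along the pixel's ray), 0 where there is no reading), "camera_matrix" (3x3 intrinsics, pixels), "position" and "attitude" of the camera in the world. Camera axes: x right, y up, looking along -z (the intrinsics and any distortion apply to the point x, -y, -z); pixel columns grow to the right and rows downward; lengths in m; the calibration is good to about 2 mm. A picture is of the moment at which its call begins.
- robot.finish_job(): hands the job in, once; it reports no verdict.
Trained networks look in the newest picture that a camera, given by its name, has taken for a name from the list of things; names that differ only in an ending like _2 or _b are one class to them, and where a whole thing is asked for, a point or a joint stands for the part that bears it (a point fixed in the world has none). Each returns a list of dicts, best first, with "p" (0 to 1); they miss things now and then, are a little off and sometimes report something else, mostly with a low value. They report only what shows in the picture. A call takes as long as a camera call.
- spotter.look_for(label, camera): "position" ([x, y, z] in m, in world coordinates, good to about 4 mm: the middle of the surface that is visible of it).
The state is a dict: "clock": time; "joint_pos": joint angles; "joint_velocities": joint speeds; "tau": joint torques, N m; "position": TCP position; "tcp_rot": TCP orientation; "ft_force": force on the tool from outside, world axes, zero at the start; "torque": the same for the moment, N m; "finger_gap": finger opening in m.
Only numpy, scipy, OpenCV 4.12 (cv2) and the standard library are available. Lean on these libraries where they do the work, as an engineer would, in place of code of your own. Each camera call takes 0.05 s, during which the arm holds its last target. There are 200 camera calls.

## Working session

There is one attempt and no reset: what is moved stays moved. The work goes in short steps, Python scripts to look and compute and a tool call to move; the robot and the scene stay as the last step left them, time stands still between calls to the robot, and variables do not carry over. Pictures are saved under pics/ and viewed, about 12 in all and at most 16, crops included, and the job is handed in when it is done.

Besides the shell and the picture viewer there is one more tool, called after "Call:" by a JSON object that holds its "fn" and its "kwargs". carry_out: Moves the arm, as the interface text tells. Its arguments: {"type":"object","properties":{"rows":{"type":"array"},"jaw":{"type":"number"},"force":{"type":"number"}},"required":["rows"]}

```bash
ls; mkdir -p pics
cat > h.py <<'E'
import numpy as np, cv2
from bench import robot, capture, spotter
def shot(cam,name=None):
    c=capture(cam)
    if name: cv2.imwrite(f'pics/{name}.png',cv2.cvtColor(c['frame'],cv2.COLOR_RGB2BGR))
    return c
def cloud(c):
    z=c['range_z']; K=c['camera_matrix']; v,u=np.mgrid[:z.shape[0],:z.shape[1]]
    x=(u-K[0,2])/K[0,0]*z; y=(v-K[1,2])/K[1,1]*z
    P=np.stack([x,-y,-z],-1)
    R=np.array(c['attitude']); 
    return P@R.T+np.array(c['position'])
E
python3 - <<'E'
from h import *
o=robot.get_obs(); print(o, robot.finger_overhang)
for cam in ['scene','side']:
    c=shot(cam,cam+'0'); print(cam,c['position'],np.shape(c['attitude']),c['camera_matrix'].tolist() , [k for k in c])
    np.savez(cam+'0.npz',**{k:np.array(v) for k,v in c.items()})
    for l in ['mixer','roller_center','amber_blue_center','amber_green_center','marker_blue','marker_green','white_blue_center','white_green_center','short_roller_center']:
        print(l,[(np.round(d['position'],3).tolist(),round(d['p'],2)) for d in spotter.look_for(l,cam)[:3]])
E
```

```text
pics
{'clock': 0.0, 'joint_pos': array([ 1.26563751e+00,  3.53655870e-01,  1.63411127e+00, -1.00343238e-05,
        1.15519108e+00, -2.41166372e-03]), 'joint_velocities': array([-7.21496272e-05,  1.02555372e-03,  5.46695863e-04,  6.63391637e-04,
        3.29226262e-04,  1.04777356e-03]), 'tau': array([ 2.46211268e-03, -5.93846655e+01, -3.34212935e+01,  6.96943793e-02,
        2.33679882e-02, -1.56336300e-04]), 'position': array([0.18621039, 0.59613028, 0.22786864]), 'tcp_rot': array([[ 2.98139395e-01,  9.54522258e-01, -4.01519136e-04],
       [ 9.54521365e-01, -2.98139665e-01, -1.30522799e-03],
       [-1.36557794e-03,  5.88128775e-06, -9.99999068e-01]]), 'ft_force': array([-0.71138715, -0.15118637,  0.76525722]), 'torque': array([ 0.05653794,  0.03685655, -0.00883543]), 'finger_gap': 0.0919189836982173} 0.014
scene [1.31819066 0.27534293 0.56852626] (3, 3) [[383.02810476689507, 0.0, 262.2999017382373], [0.0, 383.02810476689507, 201.50558428697823], [0.0, 0.0, 1.0]] ['frame', 'range_z', 'camera_matrix', 'position', 'attitude']
mixer [([0.68, -0.024, 0.035], 0.73)]
roller_center [([0.
[... 507 characters left out ...]
77869  -0.4610954   0.84291698] (3, 3) [[386.6214366992276, 0.0, 257.7291857418895], [0.0, 386.6214366992276, 191.02962943998213], [0.0, 0.0, 1.0]] ['frame', 'range_z', 'camera_matrix', 'position', 'attitude']
mixer [([0.639, -0.051, 0.026], 0.79)]
roller_center [([0.431, -0.031, 0.022], 0.96)]
amber_blue_center [([0.442, -0.303, 0.039], 0.93)]
amber_green_center [([0.444, 0.264, 0.034], 0.85), ([0.432, -0.033, 0.024], 0.41)]
marker_blue [([0.692, 0.044, 0.05], 0.42)]
marker_green [([0.442, 0.266, 0.038], 0.19)]
white_blue_center [([0.585, -0.32, 0.041], 0.57)]
white_green_center [([0.578, 0.303, 0.04], 0.85), ([0.501, 0.448, 0.018], 0.36)]
short_roller_center [([0.501, 0.447, 0.016], 0.81)]
```

View pics/scene0.png

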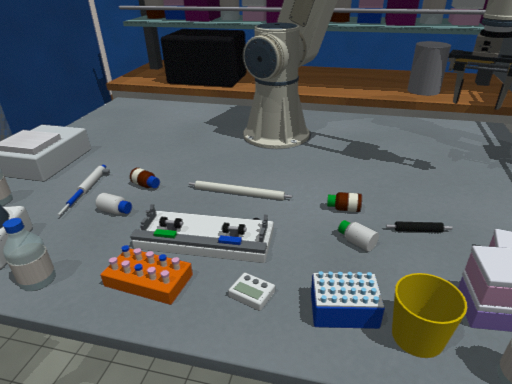

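View pics/side0.png

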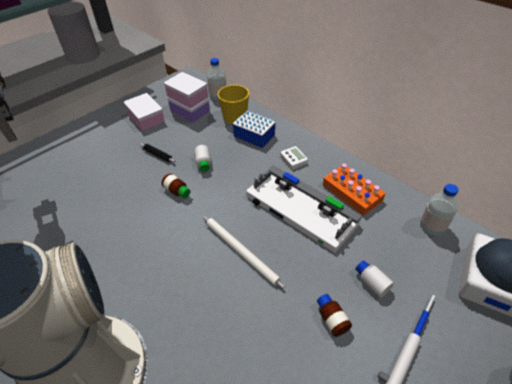

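The scene view shows the mixer at about (205,235) px, with the green tile at (165,233) and the blue one at (230,240). The long roller is at (240,190), the blue-capped amber bottle at (145,178) and the green-capped one at (345,201). The networks agree with this, apart from the tile green/white green mix-up. Next I'll measure from the depth.

```bash
cat > m.py <<'E'
from h import *
from scipy.optimize import least_squares
def load(cam,i=0): 
    d=np.load(f'{cam}{i}.npz'); return {k:d[k] for k in d}
def near(c,xy,r,z0,z1):
    P=cloud(c); ok=(c['range_z']>0)&(np.hypot(P[...,0]-xy[0],P[...,1]-xy[1])<r)&(P[...,2]>z0)&(P[...,2]<z1)
    return P[ok],c['frame'][ok].astype(int)
def cyl(P,r,p0,yaw0,zc):
    # horizontal axis: offset along normal, yaw ; fixed height
    def f(q):
        n=np.array([-np.sin(q[1]),np.cos(q[1])]); d=(P[:,:2]-p0)@n-q[0]
        return np.hypot(d,P[:,2]-zc-q[2])-r
    s=least_squares(f,[0,yaw0,0],loss='soft_l1',f_scale=.001)
    q=s.x; n=np.array([-np.sin(q[1]),np.cos(q[1])]); a=np.array([np.cos(q[1]),np.sin(q[1])])
    t=(P[:,:2]-p0)@a
    return p0+n*q[0],q[1],q[2],t,np.median(abs(s.fun))
E
python3 - <<'E'
from m import *
for cam in ['scene','side']:
    c=load(cam); print(cam)
    P,_=near(c,(.45,.1),.12,-.03,.005); print(' bench z',np.median(P[:,2]),len(P))
    P,_=near(c,(.44,-.02),.175,.008,.04)
    pc,yaw,dz,t,e=cyl(P,.012,np.array([.44,-.02]),1.57,.012)
    a=np.array([np.cos(yaw),np.sin(yaw)]); h=P[:,2]
    # barrel extents vs journals
    print(' roller',pc+a*(t.min()+t.max())/2,'yaw',yaw,'dz',dz,'len',np.ptp(t),'err',e,len(P))
    b=t[h>.019]; print('  barrel top mid',pc+a*(b.min()+b.max())/2,np.ptp(b))
    for nm,xy in [('blue',(.452,-.293)),('green',(.455,.272))]:
        P,C=near(c,xy,.085,.008,.06)
        # cap pixels
        hue=cv2.cvtColor(C.astype(np.uint8)[None],cv2.COLOR_RGB2HSV)[0]
        cap=(hue[:,1]>120)&((hue[:,0]>100)&(hue[:,0]<135) if nm=='blue' else (hue[:,0]>45)&(hue[:,0]<90))
        cc=np.median(P[cap],0); B=P[~cap]; m=np.median(B[:,:2],0)
        yaw0=np.arctan2(*(cc[:2]-m)[::-1])
        pc,yaw,dz,t,e=cyl(B,.024,m,yaw0,.024)
        a=np.array([np.cos(yaw),np.sin(yaw)]); tc=(P[cap][:,:2]-m)@a
        print(' ',nm,'axispt',pc,'yaw',yaw,'dz',dz,'err',e,'base t',np.percentile(t,1),'cap t',np.percentile(tc,[2,98]))
        print('   ctr from base',pc+a*(np.percentile(t,1)+.029),'from cap top',pc+a*(np.percentile(tc,98)-.057))
    P,C=near(c,(.66,-.03),.19,.022,.034)
    r=cv2.minAreaRect((P[:,:2]*1000).astype(np.float32)); print(' mixer deck',r,len(P))
    P,C=near(c,(.66,-.03),.19,.03,.07)
    hue=cv2.cvtColor(C.astype(np.uint8)[None],cv2.COLOR_RGB2HSV)[0]
    for nm,lo,hi in [('blue',105,130),('green',50,80)]:
        k=(hue[:,1]>150)&(hue[:,0]>lo)&(hue[:,0]<hi); print('  tile',nm,k.sum(),np.median(P[k],0), cv2.minAreaRect((P[k][:,:2]*1000).astype(np.float32)))
E
```

```text
scene
 bench z -0.0005903467426010556 2756
 roller [ 0.45689381 -0.01691273] yaw 1.5437664916406064 dz 0.008493484032856626 len 0.30256488353486377 err 0.0043333202055867714 972
  barrel top mid [ 0.45691995 -0.01594584] 0.2593223304282064
  blue axispt [ 0.45200784 -0.29704343] yaw 1.2237373405382408 dz -0.001082689961207764 err 0.0011107723117943676 base t -0.03798357693989793 cap t [0.02579241 0.04877735]
   ctr from base [ 0.44895222 -0.30549138] from cap top [ 0.44921104 -0.30477582]
  green axispt [0.45204968 0.28622394] yaw -1.5316448318273244 dz -0.0006595963074974918 err 0.000985471948935458 base t -0.0317550810795248 cap t [0.03347415 0.05264135]
   ctr from base [0.45194184 0.28897691] from cap top [0.45187908 0.29057924]
 mixer deck ((717.0322265625, -27.672760009765625), (265.0665283203125, 312.0705871582031), 5.718957424163818) 2945
  tile blue 267 [0.70562066 0.03007786 0.04999052] ((756.6529541015625, -39.11461639404297), (82.00173950195312, 247.22149658203125), 29.065290451049805)
  tile green 153 [ 0.71163358 -0.10456512  0.04888797] ((707.9661254882812, -105.257110
[... 537 characters left out ...]
 [ 0.44846849 -0.30851404]
  green axispt [0.45361185 0.27954982] yaw -1.4533107978226714 dz -0.0014369075862834787 err 0.001096635277317683 base t -0.036788687736688204 cap t [0.02515402 0.0490717 ]
   ctr from base [0.4526989  0.28728482] from cap top [0.45268253 0.28742347]
 mixer deck ((713.2099609375, -30.669021606445312), (259.4366455078125, 312.7471008300781), 5.749262809753418) 3271
  tile blue 121 [0.69830106 0.02980556 0.04984498] ((758.872802734375, -38.75819396972656), (77.09945678710938, 250.3236541748047), 25.463918685913086)
  tile green 98 [ 0.70397264 -0.11006618  0.04860484] ((704.9324951171875, -108.9429931640625), (19.8848819732666, 48.56581497192383), 3.8064212799072266)
```

```bash
cat > m2.py <<'E'
from m import *
def pair(i=0,cams=('scene','side')): return {k:load(k,i) for k in cams}
def roller(cs,xy=(.44,-.02),zc=.012,yaw0=1.55):
    for k,c in cs.items():
        P,_=near(c,xy,.175,zc-.002,zc+.02); a=np.array([np.cos(yaw0),np.sin(yaw0)]); n=np.array([-a[1],a[0]])
        P=P[abs((P[:,:2]-xy)@n)<.035]
        B=P[P[:,2]>zc+.006]; pc,yaw,dz,t,e=cyl(B,.012,np.array(xy),yaw0,zc)
        a=np.array([np.cos(yaw),np.sin(yaw)]); t=(P[:,:2]-xy)@a
        print(k,'roller mid',pc+a*(t.min()+t.max())/2,'yaw',yaw,'dz',dz,'len',np.ptp(t),'err',e,len(B))
def mixer(cs):
    for k,c in cs.items():
        P,C=near(c,(.66,-.035),.175,.022,.034); P=P[(P[:,0]<.73)&(P[:,0]>.57)]
        r=cv2.minAreaRect((P[:,:2]*1000).astype(np.float32)); print(k,' mixer deck',r,len(P))
        P,C=near(c,(.66,-.035),.19,.044,.056);
        hue=cv2.cvtColor(C.astype(np.uint8)[None],cv2.COLOR_RGB2HSV)[0]
        for nm,lo,hi in [('blue',105,130),('green',50,80)]:
            j=(hue[:,1]>150)&(hue[:,0]>lo)&(hue[:,0]<hi)&(P[:,0]<.725); r=cv2.minAreaRect((P[j][:,:2]*1000).astype(np.float32));print('  tile',nm,j.sum(),r)
        P,C=near(c,(.66,-.035),.19,.055,.075); P=P[P[:,0]<.72]; 
        for s in (P[:,1]>-.035,P[:,1]<-.035): 
            Q=P[s]; print('  cheek top',len(Q),Q.min(0),Q.max(0),np.median(Q,0))
E
python3 - <<'E'
from m2 import *
cs=pair(); roller(cs); mixer(cs)
E
```

```text
scene roller mid [ 0.43714136 -0.01638733] yaw 1.5502019013172192 dz -0.0008941226759791602 len 0.30253502102000146 err 0.0008118693667519732 368
side roller mid [ 0.43570582 -0.0180916 ] yaw 1.544670271232985 dz -0.001215538442972225 len 0.3015328301455268 err 0.0008501051727004792 617
scene  mixer deck ((649.960205078125, -34.155181884765625), (137.60848999023438, 308.59832763671875), 3.9010403156280518) 2475
  tile blue 144 ((698.4476928710938, 43.95752716064453), (20.250673294067383, 47.84607696533203), 3.93538498878479)
  tile green 134 ((707.9661254882812, -105.25711059570312), (18.047645568847656, 48.10976028442383), 3.2529406547546387)
  cheek top 100 [0.60931312 0.01557691 0.05510299] [0.67279222 0.10849085 0.06322125] [0.66201902 0.05844312 0.05920974]
  cheek top 104 [ 0.62777758 -0.18037793  0.05511658] [ 0.68367536 -0.08342617  0.06344189] [ 0.67087348 -0.12373154  0.05918682]
side  mixer deck ((645.1124267578125, -37.52520751953125), (122.5530014038086, 312.7471008300781), 5.749262809753418) 2806
  tile blue 83 ((696.4017944335938, 39.39116287231445), (19.23973846435547, 47.33256912231445), 2.4435620307922363)
  tile green 96 ((704.9324951171875, -108.9429931640625), (19.8848819732666, 48.56581497192383), 3.8064212799072266)
  cheek top 70 [0.60713732 0.01232056 0.05517433] [0.66846989 0.10679231 0.06459878] [0.6547634  0.05316925 0.05881156]
  cheek top 85 [ 0.62325991 -0.1817148   0.05500484] [ 0.68170069 -0.0863023   0.06398233] [ 0.66427678 -0.12889635  0.05966839]
```

Call:
{"fn": "carry_out", "kwargs": {"rows": [0,0,0,0,0,0.3225,0,0,0,0,0,0.3225,0,0,0,0,0,0.3225,0,0,0,0,0,0.3225,0,0,0,0,0,0.3225,0,0,0,0,0,0.3225,0,0,0,0,0,0.3225,0,0,0,0,0,0.3225,0.022,0.0506,0,0,0,0,0.022,0.0506,0,0,0,0,0.022,0.0506,0,0,0,0,0.022,0.0506,0,0,0,0,0.022,0.0506,0,0,0,0,0.022,0.0506,0,0,0,0,0.022,0.0506,0,0,0,0,0.022,0.0506,0,0,0,0,0.022,0.0506,0,0,0,0,0.022,0.0506,0,0,0,0,0.022,0.0506,0,0,0,0,0.022,0.0506,0,0,0,0], "jaw": 60}}

```text
clock: 3.5
position: [0.4376, -0.0181, 0.229]
tcp_rot: [[1.0, -0.022, 0.001], [-0.022, -1.0, 0.0], [0.001, -0.0, -1.0]]
ft_force: [0.9, 1.5, -0.1]
finger_gap: 0.0602
```

```bash
cat >> m2.py <<'E'
def go(x,y,z,yaw):
    o=robot.get_obs(); R=o['tcp_rot']; p=o['position']; th=np.arctan2(R[1,0],R[0,0])
    d=(th-yaw+np.pi/2)%np.pi-np.pi/2
    t=th-d; v=np.array([x,y,z])-p; print('clock',o['clock'],'pos',p.round(4),'yaw',round(th,4),'q6',o['joint_pos'][5].round(2),'tilt',R[:2,2].round(4),'F',o['ft_force'].round(1),'gap',o['finger_gap'])
    print('  turn units',round(d/.5,4),' shift',np.round([v@[np.cos(t),np.sin(t),0],v@[np.sin(t),-np.cos(t),0],-v[2]],4))
E
python3 - <<'E'
from m2 import *
c=shot('wrist','wrist1'); np.savez('wrist1.npz',**{k:np.array(v) for k,v in c.items()})
print(c['position'])
cs={'wrist':c}
roller(cs)
go(.4364,-.0172,.016,1.5475-np.pi/2)
P=cloud(c); print(np.median(P[(P[...,2]<.006)&(c['range_z']>0)],0))
E
```

```text
[0.43939304 0.06654201 0.38605673]
wrist roller mid [ 0.43644046 -0.01387175] yaw 1.5433635248280058 dz 0.0005270026335900257 len 0.3039117511751056 err 0.0004210566554563441 3668
clock 3.55 pos [ 0.4399 -0.0229  0.2292] yaw -0.023 q6 -0.03 tilt [ 0.0031 -0.003 ] F [ 2.1 -1.7  1. ] gap 0.06029528284326261
  turn units 0.0006  shift [-0.0037 -0.0056  0.2132]
[0.37595605 0.01891724 0.00078984]
```

View pics/wrist1.png

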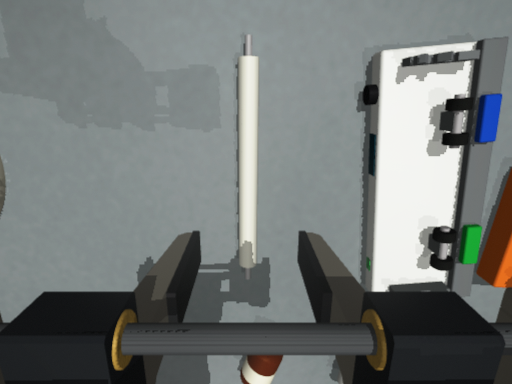

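The wrist view shows the roller upright at column 248 (rows 35-280) between the fingers, with the mixer to the right. The arm was still settling, so I'll re-measure at rest.

Call:
{"fn": "carry_out", "kwargs": {"rows": [0,0,0,0,0,0,0,0,0,0,0,0,0,0,0,0,0,0]}}

```text
clock: 3.92
position: [0.4365, -0.0151, 0.2286]
tcp_rot: [[1.0, -0.02, -0.0], [-0.02, -1.0, 0.0], [-0.0, -0.0, -1.0]]
ft_force: [0.5, -0.0, 0.0]
finger_gap: 0.06
```

Run:
```python
from m2 import *
c=shot('wrist'); np.savez('wrist2.npz',**{k:np.array(v) for k,v in c.items()})
cs={'wrist':c}
roller(cs); mixer(cs)
go(.4364,-.0172,.016,1.5455-np.pi/2)
```

```text
wrist roller mid [ 0.43641428 -0.0141064 ] yaw 1.5434686466109844 dz 0.0005431674340549368 len 0.3042532286283746 err 0.00042697052001290994 3676
wrist  mixer deck ((635.9447631835938, -27.994369506835938), (111.96222686767578, 298.5179138183594), 3.337352991104126) 18625
  tile blue 957 ((696.1128540039062, 44.68315887451172), (19.67289924621582, 49.76055145263672), 2.5146918296813965)
  tile green 677 ((705.6185913085938, -104.11689758300781), (18.54705810546875, 49.93659591674805), 3.877861738204956)
  cheek top 899 [0.60636851 0.01479575 0.05500179] [0.67262327 0.11037745 0.06572045] [0.65586269 0.05774081 0.0603896 ]
  cheek top 491 [ 0.65714681 -0.13102416  0.0550013 ] [ 0.68177691 -0.07824975  0.06459007] [ 0.66797489 -0.10287265  0.05969131]
clock 3.975 pos [ 0.4366 -0.0152  0.2286] yaw -0.02 q6 -0.02 tilt [-0.      0.0001] F [-0.1 -0.4 -0.3] gap 0.05986113969900431
  turn units 0.0105  shift [-2.000e-04  2.000e-03  2.126e-01]
```

Call:
{"fn": "carry_out", "kwargs": {"rows": [0,-0.001,0.028,0,0,0.0145,0,0,0.028,0,0,0,0,0,0.028,0,0,0,0,0,0.028,0,0,0,0,0,0.028,0,0,0,0,0,0.028,0,0,0,0,0,0.028,0,0,0,0,0,0.011,0,0,0,0,0,0.0055,0,0,0,0,0,0,0,0,0,0,0,0,0,0,0,0,0,0,0,0,0]}}

```text
clock: 5.48
position: [0.4374, -0.0153, 0.0167]
tcp_rot: [[1.0, -0.029, 0.001], [-0.029, -1.0, -0.0], [0.001, 0.0, -1.0]]
ft_force: [0.4, -0.8, 0.5]
finger_gap: 0.06
```

Call:
{"fn": "carry_out", "kwargs": {"rows": [0,0,0,0,0,0,0,0,0,0,0,0,0,0,0,0,0,0,0,0,0,0,0,0,0,0,0,0,0,0,0,0,0,0,0,0,0,0,0,0,0,0,0,0,0,0,0,0], "jaw": 10, "force": 20}}

```text
clock: 6.48
position: [0.4369, -0.0153, 0.0161]
tcp_rot: [[1.0, -0.029, -0.0], [-0.029, -1.0, -0.0], [-0.0, 0.0, -1.0]]
ft_force: [0.6, -1.1, 0.2]
finger_gap: 0.0237
```

Call:
{"fn": "carry_out", "kwargs": {"rows": [0,0,-0.02,0,0,0,0,0,-0.02,0,0,0,0,0,-0.02,0,0,0,0,0,-0.02,0,0,0,0,0,-0.02,0,0,0,0,0,-0.02,0,0,0,0,0,-0.02,0,0,0,0,0,0,0,0,-0.185,0.024,0.004,0,0,0,0,0.024,0.004,0,0,0,0,0.024,0.004,0,0,0,0,0.024,0.004,0,0,0,0,0.024,0.004,0,0,0,0,0.024,0.004,0,0,0,0,0.024,0.004,0,0,0,0,0.024,0.004,0,0,0,0,0,0,0,0,0,0,0,0,0,0,0,0,0,0,0,0,0,0]}}

```text
clock: 8.85
position: [0.6296, -0.035, 0.156]
tcp_rot: [[0.998, 0.063, -0.001], [0.063, -0.998, 0.0], [-0.001, -0.0, -1.0]]
ft_force: [-0.1, 0.1, -2.1]
finger_gap: 0.0231
```

Run:
```python
from m2 import *
from scipy.optimize import least_squares
for k in ('scene','side','wrist'):
    c=shot(k,k+'3'); np.savez(k+'3.npz',**{a:np.array(v) for a,v in c.items()})
    roller({k:c},(.631,-.0345),.152,1.634)
    mixer({k:c})
go(.6311,-.0354,.054,.0637)
```

```text
scene roller mid [ 0.63032437 -0.03543654] yaw 1.6360261572984263 dz -0.0009769660766666677 len 0.3035919051901177 err 0.0009335523146441439 608
scene  mixer deck ((650.4278564453125, -34.00447082519531), (136.44369506835938, 308.6755065917969), 3.724418878555298) 2479
  tile blue 143 ((697.31787109375, 44.3270378112793), (20.00082778930664, 47.53938293457031), 3.4546403884887695)
  tile green 136 ((707.9711303710938, -105.06582641601562), (19.393598556518555, 49.17082214355469), 1.0423275232315063)
  cheek top 107 [0.61005546 0.01543503 0.05505103] [0.67397437 0.10845221 0.06346677] [0.66262181 0.05831943 0.05884389]
  cheek top 100 [ 0.62842121 -0.18053904  0.05501819] [ 0.68287071 -0.08312761  0.06418122] [ 0.67151901 -0.12379331  0.05919347]
side roller mid [ 0.62847635 -0.03723639] yaw 1.636829886204675 dz -0.0008355066264165811 len 0.3024438761827767 err 0.0010734275746603524 397
side  mixer deck ((645.4028930664062, -37.904937744140625), (123.17961120605469, 312.5291748046875), 5.792262077331543) 2840
  tile blue 4 ((686.8897705078125, 47.238861083984375), (3.9071338176727295,
[... 714 characters left out ...]
688, 44.93702697753906), (18.378694534301758, 48.356632232666016), 3.331845283508301)
  tile green 686 ((706.1679077148438, -101.845703125), (17.814937591552734, 45.589210510253906), 3.335261821746826)
  cheek top 1078 [0.64878033 0.01513251 0.05500049] [0.67307189 0.11020638 0.0648221 ] [0.66043956 0.04751801 0.06029597]Traceback (most recent call last):
  File "<stdin>", line 6, in <module>
  File "m2.py", line 20, in mixer
    Q=P[s]; print('  cheek top',len(Q),Q.min(0),Q.max(0),np.median(Q,0))
                                       ~~~~~^^^
    return umr_minimum(a, axis, None, out, keepdims, initial, where)
ValueError: zero-size array to reduction operation minimum which has no identity
```

View pics/wrist3.png

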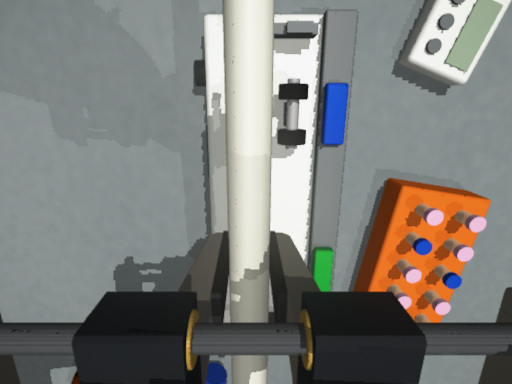

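Call:
{"fn": "carry_out", "kwargs": {"rows": [0.0022,0.0005,0,0,0,0,0,0,0.016,0,0,0,0,0,0.016,0,0,0,0,0,0.016,0,0,0,0,0,0.016,0,0,0,0,0,0.01,0,0,0,0,0,0.006,0,0,0,0,0,0.004,0,0,0,0,0,0.004,0,0,0,0,0,0,0,0,0,0,0,0,0,0,0]}}

```text
clock: 10.38
position: [0.633, -0.0355, 0.0684]
tcp_rot: [[0.998, 0.063, 0.0], [0.063, -0.998, -0.0], [0.0, 0.0, -1.0]]
ft_force: [-0.1, 0.7, -1.0]
finger_gap: 0.0235
```

Call:
{"fn": "carry_out", "kwargs": {"rows": [0,0,0.003,0,0,0,0,0,0.003,0,0,0,0,0,0.003,0,0,0,0,0,0.003,0,0,0,0,0,0,0,0,0,0,0,0,0,0,0]}}

```text
clock: 11.12
position: [0.6328, -0.0354, 0.0561]
tcp_rot: [[0.998, 0.063, -0.0], [0.063, -0.998, 0.0], [-0.0, -0.0, -1.0]]
ft_force: [-1.2, -0.0, -1.2]
finger_gap: 0.0234
```

Run:
```python
from m2 import *
for k in ('scene','side'):
    c=shot(k,k+'4'); np.savez(k+'4.npz',**{a:np.array(v) for a,v in c.items()})
    roller({k:c},(.632,-.035),.052,1.634)
go(.6311,-.0354,.054,.0637)
a=cv2.imread('pics/scene4.png')[190:280,110:300]; b=cv2.imread('pics/side4.png')[150:260,230:380]
a=cv2.resize(a,(760,360),interpolation=cv2.INTER_CUBIC)
b=cv2.resize(b,None,fx=2,fy=2,interpolation=cv2.INTER_CUBIC); b=cv2.copyMakeBorder(b,0,0,0,760-b.shape[1],cv2.BORDER_CONSTANT)
cv2.imwrite('pics/cmp4.png',np.vstack([a,b]))
```

```text
scene roller mid [ 0.63405555 -0.0365309 ] yaw 1.6337202323532973 dz -0.0008760405512314343 len 0.3035202628516589 err 0.0010742403675981877 652
side roller mid [ 0.63266302 -0.03843369] yaw 1.6339450008238703 dz -0.0006194851742723349 len 0.302882318296657 err 0.0013787337817718348 429
clock 11.225 pos [ 0.6328 -0.0354  0.0562] yaw 0.0632 q6 -0.12 tilt [-0.  0.] F [ 1.1 -0.7  0. ] gap 0.02347462044505973
  turn units -0.0011  shift [-0.0017 -0.0002  0.0022]
```

View pics/cmp4.png

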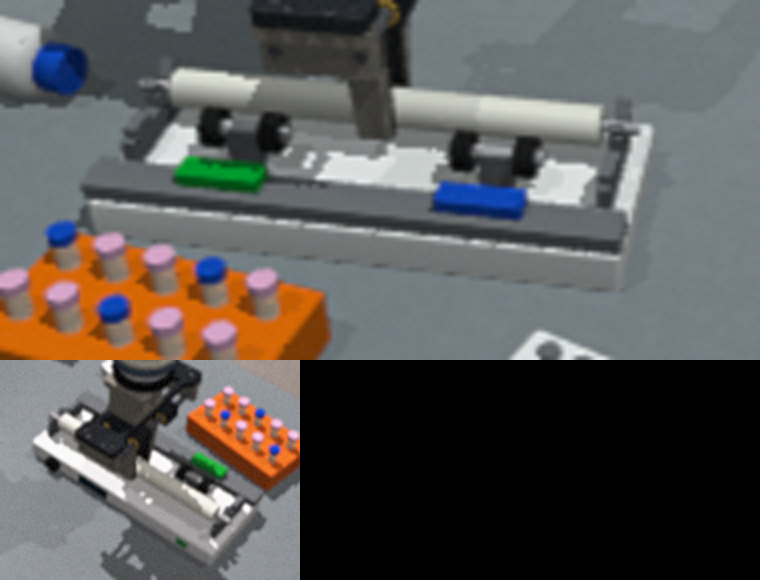

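The roller ends are inside both slots and no contact force registers, so I'll go down the last 2 mm and release.

Call:
{"fn": "carry_out", "kwargs": {"rows": [0,0,0.0012,0,0,0,0,0,0.001,0,0,0,0,0,0,0,0,0,0,0,0,0,0,0]}}

```text
clock: 11.72
position: [0.6329, -0.0355, 0.054]
tcp_rot: [[0.998, 0.063, 0.0], [0.063, -0.998, -0.0], [0.0, 0.0, -1.0]]
ft_force: [-0.7, -0.2, 0.9]
finger_gap: 0.0233
```

Call:
{"fn": "carry_out", "kwargs": {"rows": [0,0,0,0,0,0,0,0,0,0,0,0,0,0,0,0,0,0,0,0,0,0,0,0,0,0,-0.005,0,0,0,0,0,-0.015,0,0,0,0,0,-0.03,0,0,0,0,0,-0.03,0,0,0,0,0,-0.03,0,0,0,0,0,-0.03,0,0,0,0,0,-0.03,0,0,0,0,0,0,0,0,0,0,0,0,0,0,0], "jaw": 44}}

```text
clock: 13.35
position: [0.6324, -0.0355, 0.2236]
tcp_rot: [[0.998, 0.063, -0.0], [0.063, -0.998, -0.0], [-0.0, -0.0, -1.0]]
ft_force: [-0.2, -0.4, 0.1]
finger_gap: 0.0441
```

Run:
```python
from m2 import *
for k in ('scene','side'):
    c=shot(k,k+'5'); np.savez(k+'5.npz',**{a:np.array(v) for a,v in c.items()})
    roller({k:c},(.632,-.035),.050,1.634)
go(.4487,-.3065,.22,1.204-np.pi/2)
```

```text
scene roller mid [ 0.63382956 -0.03692134] yaw 1.631260329388415 dz -0.0008967636705086312 len 0.30459707812740566 err 0.0009625375683248042 652
side roller mid [ 0.63357163 -0.03786213] yaw 1.6342895193054392 dz -0.0006000474717875397 len 0.3033110215248093 err 0.0014701605896579439 609
clock 13.45 pos [ 0.6321 -0.0354  0.2227] yaw 0.0632 q6 -0.12 tilt [-0.002   0.0001] F [ 0.4 -0.9  0.1] gap 0.04412234794488789
  turn units 0.8601  shift [-0.0739  0.3188  0.0027]
```

Run:
```python
from m2 import *
c=shot('wrist','wrist5'); np.savez('wrist5.npz',**{a:np.array(v) for a,v in c.items()})
roller({'w':c},(.632,-.035),.050,1.634); 
try: mixer({'w':c})
except ValueError: pass
```

```text
w roller mid [ 0.63333302 -0.0343207 ] yaw 1.6331226680711293 dz 0.0006456594653964719 len 0.3035406978618454 err 0.0006101987972588633 5570
w  mixer deck ((635.9124755859375, -32.754241943359375), (109.58554077148438, 307.2472839355469), 3.4270095825195312) 13663
  tile blue 829 ((697.0000610351562, 44.461456298828125), (18.128883361816406, 48.34067153930664), 4.184081077575684)
  tile green 211 ((706.0588989257812, -93.43359375), (16.43734359741211, 27.869354248046875), 4.17344856262207)
  cheek top 3729 [ 0.60726624 -0.03485168  0.05501194] [0.67286037 0.11669987 0.06608742] [0.63074113 0.04393888 0.06100593]
  cheek top 2544 [ 0.6223855  -0.18364858  0.05500735] [ 0.67948723 -0.03506782  0.06545615] [ 0.63920005 -0.09965123  0.06102721]
```

View pics/wrist5.png

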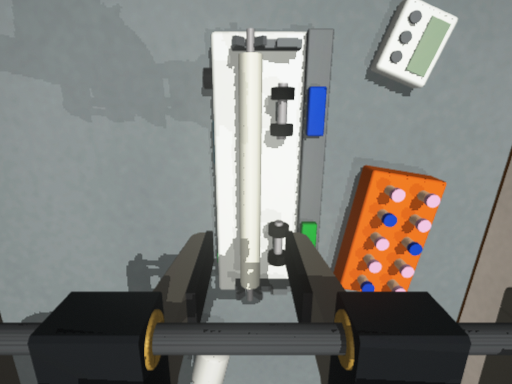

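Call:
{"fn": "carry_out", "kwargs": {"rows": [0,0,0,0,0,0.2867,0,0,0,0,0,0.2867,0,0,0,0,0,0.2867,-0.0092,0.04,0,0,0,0,-0.0092,0.04,0,0,0,0,-0.0092,0.04,0,0,0,0,-0.0092,0.04,0,0,0,0,-0.0092,0.04,0,0,0,0,-0.0092,0.04,0,0,0,0,-0.0092,0.04,0,0,0,0,-0.0092,0.04,0,0,0,0,0,0,0,0,0,0,0,0,0,0,0,0,0,0,0,0,0,0], "jaw": 76}}

```text
clock: 15.25
position: [0.4498, -0.3069, 0.2236]
tcp_rot: [[0.934, -0.358, -0.0], [-0.358, -0.934, 0.001], [-0.001, -0.0, -1.0]]
ft_force: [-1.1, 0.3, 0.0]
finger_gap: 0.076
```

```bash
cat >> m2.py <<'E'
def bottle(cs,nm,xy,zc=.024,rad=.085):
    for k,c in cs.items():
        P,C=near(c,xy,rad,zc-.010,zc+.036)
        hue=cv2.cvtColor(C.astype(np.uint8)[None],cv2.COLOR_RGB2HSV)[0]
        cap=(hue[:,1]>120)&((hue[:,0]>100)&(hue[:,0]<135) if nm=='blue' else (hue[:,0]>45)&(hue[:,0]<90))
        cc=np.median(P[cap],0); m=np.median(P[~cap][:,:2],0); yaw0=np.arctan2(*(cc[:2]-m)[::-1])
        a=np.array([np.cos(yaw0),np.sin(yaw0)]); n=np.array([-a[1],a[0]])
        cap&=abs((P[:,:2]-m)@n)<.04
        B=P[~cap&(abs((P[:,:2]-m)@n)<.032)]
        pc,yaw,dz,t,e=cyl(B,.024,m,yaw0,zc)
        a=np.array([np.cos(yaw),np.sin(yaw)]); tc=(P[cap][:,:2]-m)@a
        print(k,nm,'yaw',yaw.round(4),'dz',dz.round(4),'err',e.round(4),'n',len(B),cap.sum(),' ctr from base',(pc+a*(np.percentile(t,1)+.029)).round(4),'from cap top',(pc+a*(np.percentile(tc,98)-.057)).round(4))
E
python3 - <<'E'
from m2 import *
c=shot('wrist','wrist6'); np.savez('wrist6.npz',**{a:np.array(v) for a,v in c.items()})
bottle({'w':c},'blue',(.4487,-.3065))
go(.4487,-.3065,.024,1.204-np.pi/2)
E
```

```text
w blue yaw 1.2032 dz 0.0005 err 0.0005 n 2292 519  ctr from base [ 0.4496 -0.304 ] from cap top [ 0.4491 -0.3053]
clock 15.3 pos [ 0.4499 -0.3069  0.2237] yaw -0.3656 q6 -0.24 tilt [-0.0002  0.0003] F [ 0.3  0.4 -0.1] gap 0.07611667492667265
  turn units 0.0024  shift [-1.200e-03  1.000e-04  1.997e-01]
```

View pics/wrist6.png

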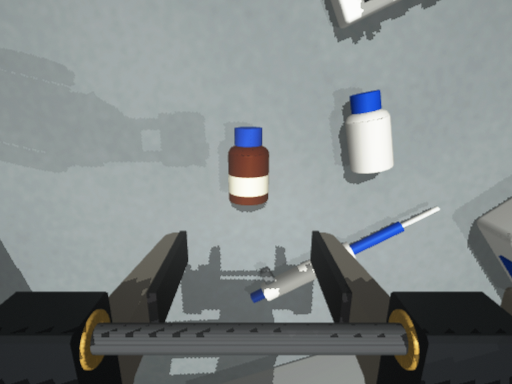

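Wrist5 shows the roller seated between the two cheeks (col 250, rows 30-300), at its expected height. Wrist6 shows the blue-capped amber bottle at (248,175), centred between the fingers, with the white bottle clear at (370,140).

Call:
{"fn": "carry_out", "kwargs": {"rows": [-0.0012,-0.001,0.026,0,0,0.0024,0,0,0.026,0,0,0,0,0,0.026,0,0,0,0,0,0.026,0,0,0,0,0,0.026,0,0,0,0,0,0.026,0,0,0,0,0,0.026,0,0,0,0,0,0.01,0,0,0,0,0,0.0075,0,0,0,0,0,0,0,0,0,0,0,0,0,0,0]}}

```text
clock: 16.68
position: [0.4491, -0.3067, 0.0251]
tcp_rot: [[0.933, -0.36, 0.001], [-0.36, -0.933, -0.001], [0.001, 0.0, -1.0]]
ft_force: [-0.1, -0.3, -0.3]
finger_gap: 0.0759
```

Call:
{"fn": "carry_out", "kwargs": {"rows": [0,0,0,0,0,0,0,0,0,0,0,0,0,0,0,0,0,0,0,0,0,0,0,0,0,0,0,0,0,0,0,0,0,0,0,0,0,0,0,0,0,0], "jaw": 35, "force": 12}}

```text
clock: 17.55
position: [0.4487, -0.3065, 0.0245]
tcp_rot: [[0.933, -0.36, 0.0], [-0.36, -0.933, -0.0], [0.0, 0.0, -1.0]]
ft_force: [-0.2, -0.3, 4.5]
finger_gap: 0.0476
```

Call:
{"fn": "carry_out", "kwargs": {"rows": [0,0,-0.01,0,0,0,0,0,-0.025,0,0,0,0,0,-0.025,0,0,0,0,0,-0.025,0,0,0,0,0,-0.025,0,0,0,0,0,-0.025,0,0,0,0,0,0,0,0,0,0,0,0,0,0,0]}}

```text
clock: 18.55
position: [0.4481, -0.306, 0.1587]
tcp_rot: [[0.933, -0.36, -0.001], [-0.36, -0.933, 0.001], [-0.001, -0.0, -1.0]]
ft_force: [-0.1, 0.7, -1.3]
finger_gap: 0.0475
```

Run:
```python
from m2 import *
go(.65-.0637*.075,-.034+.075,.165,.0634)
```

```text
clock 18.55 pos [ 0.4481 -0.306   0.1587] yaw -0.368 q6 -0.23 tilt [-0.0008  0.0005] F [-0.1  0.7 -1.3] gap 0.04748711522848091
  turn units -0.8627  shift [ 0.2187 -0.3339 -0.0063]
```

Call:
{"fn": "carry_out", "kwargs": {"rows": [0,0,0,0,0,-0.2876,0,0,0,0,0,-0.2876,0,0,0,0,0,-0.2876,0.0219,-0.0334,-0.0006,0,0,0,0.0219,-0.0334,-0.0006,0,0,0,0.0219,-0.0334,-0.0006,0,0,0,0.0219,-0.0334,-0.0006,0,0,0,0.0219,-0.0334,-0.0006,0,0,0,0.0219,-0.0334,-0.0006,0,0,0,0.0219,-0.0334,-0.0006,0,0,0,0.0219,-0.0334,-0.0006,0,0,0,0.0219,-0.0334,-0.0006,0,0,0,0.0219,-0.0334,-0.0006,0,0,0,0,0,0,0,0,0,0,0,0,0,0,0,0,0,0,0,0,0]}}

```text
clock: 20.55
position: [0.6452, 0.0398, 0.1647]
tcp_rot: [[0.998, 0.063, -0.001], [0.063, -0.998, -0.0], [-0.001, 0.0, -1.0]]
ft_force: [0.7, -0.0, -1.4]
finger_gap: 0.048
```

Run:
```python
from m2 import *
for k in ('scene','side','wrist'):
    c=shot(k,k+'7'); np.savez(k+'7.npz',**{a:np.array(v) for a,v in c.items()})
    try: bottle({k:c},'blue',(.645,.041),zc=.164)
    except Exception as e: print(k,e)
    if k!='side': 
        try: mixer({k:c})
        except ValueError: pass
go(.65-.0637*.075,-.034+.075,.165,.0634)
```

```text
scene blue yaw 2.3908 dz 0.0013 err 0.0038 n 607 156  ctr from base [0.6564 0.0425] from cap top [0.6643 0.0351]
scene  mixer deck ((655.3475952148438, -34.26493835449219), (126.53616333007812, 310.1687927246094), 3.7993640899658203) 1738
  tile blue 148 ((697.8341064453125, 43.80591583251953), (20.833166122436523, 47.8718147277832), 4.310429573059082)
  tile green 136 ((707.4891357421875, -105.475341796875), (19.724546432495117, 47.842342376708984), 6.433733940124512)
  cheek top 426 [ 0.6096104  -0.03468087  0.0550421 ] [0.67432284 0.10842804 0.06376953] [0.63502169 0.03675624 0.05935015]
  cheek top 407 [ 0.62656174 -0.17957108  0.05500112] [ 0.68266694 -0.03529884  0.06377493] [ 0.64329732 -0.10385491  0.05934371]
side blue yaw -0.5262 dz 0.0029 err 0.0039 n 438 1  ctr from base [0.6367 0.0378] from cap top [0.6084 0.0543]
wrist blue yaw 1.6317 dz 0.0013 err 0.0005 n 12035 2714  ctr from base [0.6453 0.0438] from cap top [0.6455 0.041 ]
wrist  mixer deck ((635.7650756835938, -33.436065673828125), (110.29996490478516, 308.7458190917969), 3.3103060722351074) 6897
  tile blue 959 ((696.9557495117188, 45.69934844970703), (17.95075798034668, 48.79421615600586), 3.7382900714874268)
  tile green 170 ((702.678466796875, -87.15328216552734), (12.810905456542969, 16.371929168701172), 6.006361961364746)
  cheek top 787 [0.60667037 0.04532771 0.05501748] [0.66814498 0.11730383 0.06573797] [0.6241399  0.09380281 0.06087573]
  cheek top 563 [ 0.6247073  -0.17898047  0.05502032] [ 0.67915167 -0.08808729  0.06417394] [ 0.64008288 -0.15193402  0.06084772]
clock 20.7 pos [0.6457 0.04   0.1654] yaw 0.0624 q6 -0.0 tilt [-0.0002 -0.0001] F [-0.5  0.2 -0.7] gap 0.04786673034077748
  turn units -0.002  shift [-0.0004 -0.0011  0.0004]
```

View pics/scene7.png

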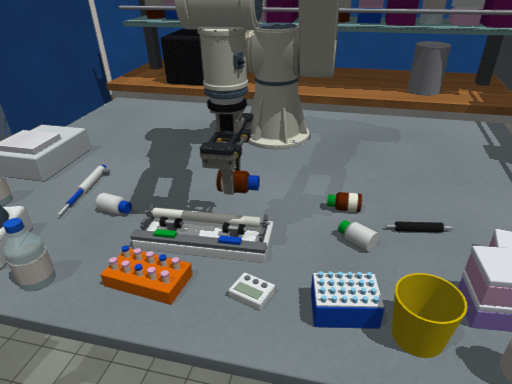

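View pics/wrist7.png

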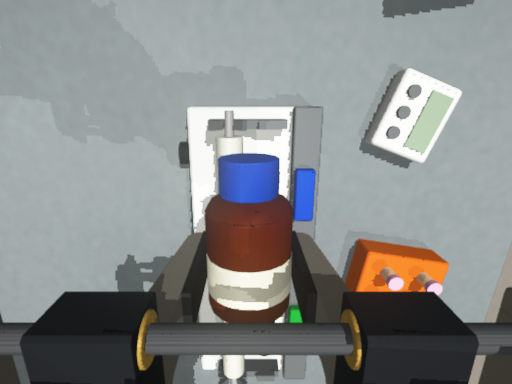

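The bottle hangs level over the blue lane, with the blue tile at (305,195) in the wrist view. Bottle and lane centres agree to about 1 mm, so I'm lowering it.

Call:
{"fn": "carry_out", "kwargs": {"rows": [-0.0004,0,0.018,0,0,0,0,0,0.018,0,0,0,0,0,0.018,0,0,0,0,0,0.018,0,0,0,0,0,0.004,0,0,0,0,0,0.003,0,0,0,0,0,0.0015,0,0,0,0,0,0.001,0,0,0,0,0,0,0,0,0,0,0,0,0,0,0]}}

```text
clock: 21.95
position: [0.6458, 0.0408, 0.0842]
tcp_rot: [[0.998, 0.063, 0.0], [0.063, -0.998, 0.0], [0.0, 0.0, -1.0]]
ft_force: [-0.6, 0.0, -2.5]
finger_gap: 0.0475
```

Call:
{"fn": "carry_out", "kwargs": {"rows": [0,0,0.0005,0,0,0,0,0,0,0,0,0,0,0,0.0005,0,0,0,0,0,0,0,0,0,0,0,0,0,0,0]}}

```text
clock: 22.58
position: [0.6457, 0.0408, 0.0831]
tcp_rot: [[0.998, 0.063, 0.0], [0.063, -0.998, 0.0], [0.0, -0.0, -1.0]]
ft_force: [-0.6, 0.5, 1.8]
finger_gap: 0.0477
```

Call:
{"fn": "carry_out", "kwargs": {"rows": [0,0,0.0005,0,0,0,0,0,0,0,0,0,0,0,0,0,0,0]}}

```text
clock: 22.95
position: [0.6457, 0.0408, 0.083]
tcp_rot: [[0.998, 0.063, 0.0], [0.063, -0.998, 0.0], [0.0, -0.0, -1.0]]
ft_force: [-1.7, -0.6, 5.2]
finger_gap: 0.0477
```

Run:
```python
from m2 import *
go(.65-.0637*.075,-.034+.075,.165,.0634)
c=shot('wrist'); bottle({'w':c},'blue',(.645,.041),zc=.082)
o=robot.get_obs();print(o['ft_force'])
```

```text
clock 22.95 pos [0.6457 0.0408 0.083 ] yaw 0.0634 q6 -0.0 tilt [0.0002 0.    ] F [-1.7 -0.6  5.2] gap 0.04766055696977614
  turn units 0.0  shift [-0.0004 -0.0002 -0.082 ]
w blue yaw 1.6346 dz 0.0011 err 0.0005 n 12014 2745  ctr from base [0.6454 0.0447] from cap top [0.6456 0.0419]
[-1.96504106  0.47492645  5.74189403]
```

Contact is confirmed at about 5 N up, so I'm releasing.

Call:
{"fn": "carry_out", "kwargs": {"rows": [0,0,0,0,0,0,0,0,0,0,0,0,0,0,0,0,0,0,0,0,0,0,0,0,0,0,-0.005,0,0,0,0,0,-0.015,0,0,0,0,0,-0.025,0,0,0,0,0,-0.025,0,0,0,0,0,-0.025,0,0,0,0,0,-0.025,0,0,0,0,0,-0.025,0,0,0,0,0,0,0,0,0,0,0,0,0,0,0], "jaw": 62}}

```text
clock: 24.62
position: [0.6452, 0.0407, 0.227]
tcp_rot: [[0.998, 0.063, -0.0], [0.063, -0.998, 0.0], [-0.0, -0.0, -1.0]]
ft_force: [-0.1, 0.2, -0.3]
finger_gap: 0.0618
```

Run:
```python
from m2 import *
for k in ('scene','side','wrist'):
    c=shot(k,k+'8'); np.savez(k+'8.npz',**{a:np.array(v) for a,v in c.items()})
    try: bottle({k:c},'blue',(.645,.041),zc=.082)
    except Exception as e: print(k,e)
go(.4523,.2885,.224,-1.49+np.pi/2)
a=cv2.imread('pics/scene8.png')[180:280,110:300]; cv2.imwrite('pics/c8.png',cv2.resize(a,(760,400),interpolation=cv2.INTER_CUBIC))
```

```text
scene blue yaw 1.6526 dz -0.0008 err 0.0008 n 588 138  ctr from base [0.6439 0.0411] from cap top [0.644  0.0399]
side blue yaw 1.6137 dz -0.0012 err 0.0012 n 406 66  ctr from base [0.6441 0.0373] from cap top [0.6441 0.0376]
wrist blue yaw 1.6271 dz 0.0004 err 0.0005 n 3203 693  ctr from base [0.6444 0.0432] from cap top [0.6445 0.0418]
clock 24.775 pos [0.645  0.0407 0.2262] yaw 0.0634 q6 -0.0 tilt [-0.0019 -0.0001] F [0.1 0.3 0. ] gap 0.062386126852350045
  turn units -0.0348  shift [-0.172  -0.2625  0.0022]
```

View pics/c8.png

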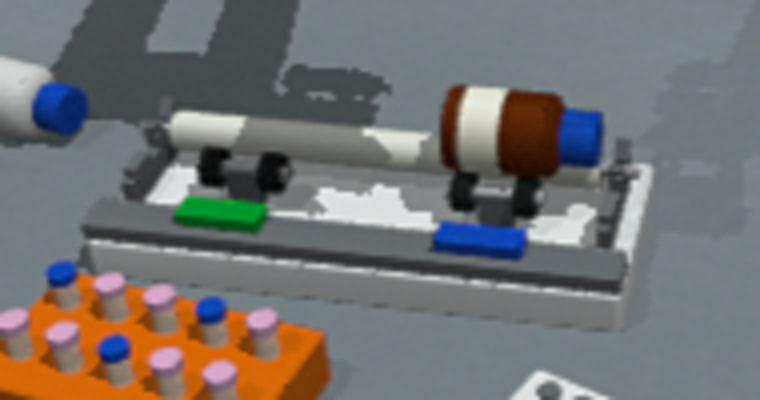

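The blue bottle lies in the valley, centred over the blue tile and at the right height. Now the green one.

Call:
{"fn": "carry_out", "kwargs": {"rows": [0,0,0,0,0,-0.0348,-0.0215,-0.0328,0,0,0,0,-0.0215,-0.0328,0,0,0,0,-0.0215,-0.0328,0,0,0,0,-0.0215,-0.0328,0,0,0,0,-0.0215,-0.0328,0,0,0,0,-0.0215,-0.0328,0,0,0,0,-0.0215,-0.0328,0,0,0,0,-0.0215,-0.0328,0,0,0,0,0,0,0,0,0,0,0,0,0,0,0,0,0,0,0,0,0,0], "jaw": 76}}

```text
clock: 26.28
position: [0.4536, 0.2877, 0.2273]
tcp_rot: [[0.997, 0.08, 0.0], [0.08, -0.997, -0.0], [0.0, 0.0, -1.0]]
ft_force: [0.4, -0.2, -0.7]
finger_gap: 0.076
```

Run:
```python
from m2 import *
c=shot('wrist','wrist9'); np.savez('wrist9.npz',**{a:np.array(v) for a,v in c.items()})
bottle({'w':c},'green',(.4523,.2885))
go(.4523,.2885,.0245,-1.49+np.pi/2)
```

```text
w green yaw -1.502 dz 0.0006 err 0.0005 n 2267 363  ctr from base [0.4523 0.2918] from cap top [0.4523 0.2922]
clock 26.325 pos [0.4536 0.2877 0.2273] yaw 0.0797 q6 0.48 tilt [ 0.     -0.0002] F [-0.3 -0.5  0.3] gap 0.07608443315802113
  turn units -0.0021  shift [-0.0012 -0.0009  0.2028]
```

View pics/wrist9.png

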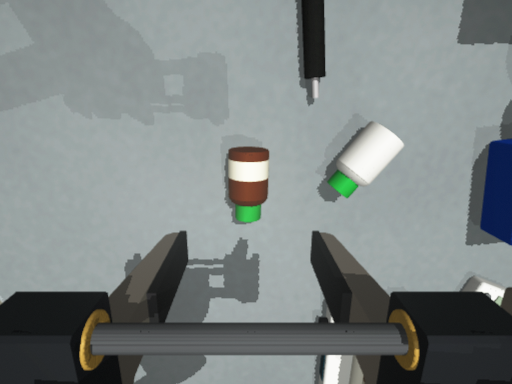

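Call:
{"fn": "carry_out", "kwargs": {"rows": [-0.0011,-0.0029,0.026,0,0,0.0218,0,0,0.026,0,0,0,0,0,0.026,0,0,0,0,0,0.026,0,0,0,0,0,0.026,0,0,0,0,0,0.026,0,0,0,0,0,0.026,0,0,0,0,0,0.0125,0,0,0,0,0,0.008,0,0,0,0,0,0,0,0,0,0,0,0,0,0,0]}}

```text
clock: 27.7
position: [0.4522, 0.2915, 0.0256]
tcp_rot: [[0.998, 0.07, 0.001], [0.07, -0.998, 0.001], [0.001, -0.001, -1.0]]
ft_force: [0.2, 1.2, -0.1]
finger_gap: 0.076
```

Call:
{"fn": "carry_out", "kwargs": {"rows": [0,0,0,0,0,0,0,0,0,0,0,0,0,0,0,0,0,0,0,0,0,0,0,0,0,0,0,0,0,0,0,0,0,0,0,0,0,0,0,0,0,0], "jaw": 35, "force": 12}}

```text
clock: 28.58
position: [0.4518, 0.2914, 0.025]
tcp_rot: [[0.998, 0.07, 0.0], [0.07, -0.998, 0.0], [0.0, -0.0, -1.0]]
ft_force: [0.2, 1.1, 4.5]
finger_gap: 0.0475
```

Call:
{"fn": "carry_out", "kwargs": {"rows": [0,0,-0.01,0,0,0,0,0,-0.025,0,0,0,0,0,-0.025,0,0,0,0,0,-0.025,0,0,0,0,0,-0.025,0,0,0,0,0,-0.025,0,0,0,0,0,-0.01,0,0,0,0,0,0,0,0,0,0,0,0,0,0,0]}}

```text
clock: 29.7
position: [0.4511, 0.2909, 0.1689]
tcp_rot: [[0.998, 0.07, -0.001], [0.07, -0.998, -0.001], [-0.001, 0.001, -1.0]]
ft_force: [0.6, -0.6, -1.1]
finger_gap: 0.0477
```

Run:
```python
from m2 import *
go(.6495+.0637*.075,-.034-.075,.178,.0634)
```

```text
clock 29.7 pos [0.4511 0.2909 0.1689] yaw 0.0699 q6 0.5 tilt [-0.0013 -0.0008] F [ 0.6 -0.6 -1.1] gap 0.047739801878129144
  turn units 0.013  shift [ 0.1774  0.4119 -0.0091]
```

Call:
{"fn": "carry_out", "kwargs": {"rows": [0,0,-0.009,0,0,0.013,0.0177,0.0412,0,0,0,0,0.0177,0.0412,0,0,0,0,0.0177,0.0412,0,0,0,0,0.0177,0.0412,0,0,0,0,0.0177,0.0412,0,0,0,0,0.0177,0.0412,0,0,0,0,0.0177,0.0412,0,0,0,0,0.0177,0.0412,0,0,0,0,0.0177,0.0412,0,0,0,0,0.0177,0.0412,0,0,0,0,0,0,0,0,0,0,0,0,0,0,0,0,0,0,0,0,0,0]}}

```text
clock: 31.45
position: [0.6539, -0.1076, 0.1788]
tcp_rot: [[0.998, 0.064, -0.001], [0.064, -0.998, 0.0], [-0.001, -0.0, -1.0]]
ft_force: [0.2, 1.2, -1.3]
finger_gap: 0.0478
```

Run:
```python
from m2 import *
for k in ('scene','side','wrist'):
    c=shot(k,k+'10'); np.savez(k+'10.npz',**{a:np.array(v) for a,v in c.items()})
    try: bottle({k:c},'green',(.654,-.109),zc=.177)
    except Exception as e: print(k,e)
    try: bottle({k:c},'blue',(.645,.041),zc=.082)
    except Exception as e: print(k,e)
    if k!='side': 
        try: mixer({k:c})
        except ValueError: pass
go(.6495+.0637*.075,-.034-.075,.178,.0634)
```

```text
scene green yaw -2.2539 dz 0.0059 err 0.0057 n 597 121  ctr from base [ 0.6653 -0.1098] from cap top [ 0.6729 -0.1005]
scene blue yaw 1.6594 dz -0.0008 err 0.001 n 582 139  ctr from base [0.6439 0.0408] from cap top [0.6439 0.0398]
scene  mixer deck ((655.48974609375, -33.80183410644531), (126.97174835205078, 308.65228271484375), 3.4979970455169678) 1743
  tile blue 146 ((698.470703125, 44.1256103515625), (19.292612075805664, 47.31349563598633), 3.905118465423584)
  tile green 139 ((707.5018310546875, -105.55778503417969), (18.9608211517334, 48.33578109741211), 2.0687856674194336)
  cheek top 274 [ 0.6089931  -0.0349464   0.05505973] [0.67362417 0.10834519 0.07492134] [0.65428548 0.03340639 0.06042618]
  cheek top 403 [ 0.62726895 -0.1795998   0.0550161 ] [ 0.68259345 -0.03532756  0.0642268 ] [ 0.64327653 -0.10422503  0.05946294]
side green yaw -0.9316 dz -0.0007 err 0.0023 n 408 121  ctr from base [ 0.6435 -0.1133] from cap top [ 0.6414 -0.1104]
side blue yaw 1.6038 dz -0.0015 err 0.0013 n 405 66  ctr from base [0.6443 0.0377] from cap top [0.6443 0.0384]
wrist green yaw -1.5092 dz 
[... 265 characters left out ...]
65
  tile blue 1186 ((697.2069702148438, 40.140846252441406), (18.192386627197266, 40.75358200073242), 3.332273006439209)
  tile green 841 ((706.4793090820312, -104.75611877441406), (17.439748764038086, 49.66803741455078), 3.055417060852051)
  cheek top 1641 [ 0.61687702 -0.0349997   0.05500431] [0.67315302 0.0571208  0.07307456] [ 0.63228059 -0.00799444  0.06114819]
  cheek top 2363 [ 0.62233004 -0.11390831  0.05500626] [ 0.68010398 -0.03505265  0.06477252] [ 0.6376643  -0.07865988  0.06104424]
clock 31.6 pos [ 0.6542 -0.1078  0.1791] yaw 0.0645 q6 -0.23 tilt [-0.      0.0001] F [ 0.   0.5 -1.2] gap 0.047330354407458
  turn units 0.0021  shift [0.     0.0012 0.0011]
  return _methods._mean(a, axis=axis, dtype=dtype,
  ret = um.true_divide(
```

View pics/wrist10.png

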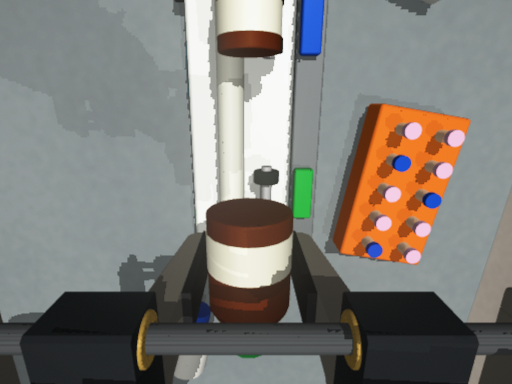

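The wrist view shows the green-capped bottle held level beside the green tile at (303,193), with the blue bottle undisturbed at the top. The offset is under 1 mm, so I'm lowering it.

Call:
{"fn": "carry_out", "kwargs": {"rows": [0,0.0007,0.016,0,0,0.002,0,0,0.016,0,0,0,0,0,0.016,0,0,0,0,0,0.016,0,0,0,0,0,0.016,0,0,0,0,0,0.006,0,0,0,0,0,0.004,0,0,0,0,0,0.003,0,0,0,0,0,0.001,0,0,0,0,0,0,0,0,0,0,0,0,0,0,0]}}

```text
clock: 32.98
position: [0.6546, -0.1095, 0.0852]
tcp_rot: [[0.998, 0.062, 0.0], [0.062, -0.998, -0.0], [0.0, 0.0, -1.0]]
ft_force: [-0.0, -0.5, -0.8]
finger_gap: 0.0475
```

Call:
{"fn": "carry_out", "kwargs": {"rows": [0,0,0.001,0,0,0,0,0,0.0005,0,0,0,0,0,0,0,0,0,0,0,0,0,0,0]}}

```text
clock: 33.48
position: [0.6544, -0.1094, 0.0834]
tcp_rot: [[0.998, 0.062, -0.0], [0.062, -0.998, -0.0], [-0.0, 0.0, -1.0]]
ft_force: [0.4, 0.0, -0.2]
finger_gap: 0.0476
```

Call:
{"fn": "carry_out", "kwargs": {"rows": [0,0,0.0005,0,0,0,0,0,0,0,0,0,0,0,0,0,0,0]}}

```text
clock: 33.85
position: [0.6545, -0.1095, 0.0832]
tcp_rot: [[0.998, 0.062, 0.0], [0.062, -0.998, -0.0], [0.0, 0.0, -1.0]]
ft_force: [-2.4, 0.9, 4.6]
finger_gap: 0.0475
```

Contact at about 5 N, the same as before. Releasing and backing off.

Call:
{"fn": "carry_out", "kwargs": {"rows": [0,0,0,0,0,0,0,0,0,0,0,0,0,0,0,0,0,0,0,0,0,0,0,0,0,0,-0.005,0,0,0,0,0,-0.015,0,0,0,0,0,-0.025,0,0,0,0,0,-0.025,0,0,0,0,0,-0.025,0,0,0,0,0,-0.025,0,0,0,0,0,-0.025,0,0,0,-0.03,0,0,0,0,0,-0.03,0,0,0,0,0,-0.03,0,0,0,0,0,0,0,0,0,0,0,0,0,0,0,0,0], "jaw": 62}}

```text
clock: 35.85
position: [0.5657, -0.1152, 0.229]
tcp_rot: [[0.998, 0.062, 0.002], [0.062, -0.998, -0.0], [0.002, 0.0, -1.0]]
ft_force: [1.2, -0.7, 0.5]
finger_gap: 0.062
```

Run:
```python
from m2 import *
for k in ('scene','side'):
    c=shot(k,k+'11')
    for nm,xy in (('green',(.654,-.109)),('blue',(.645,.041))):
        try: bottle({k:c},nm,xy,zc=.082)
        except Exception as e: print(k,e)
    P,_=near(c,(.634,-.037),.17,.055,.075); 
go(.6,0,.2,.0634)
a=cv2.imread('pics/scene11.png')[180:280,110:300]; b=cv2.imread('pics/side11.png')[80:330,100:420]
a=cv2.resize(a,(570,300),interpolation=cv2.INTER_CUBIC); b=cv2.resize(b,(384,300),interpolation=cv2.INTER_CUBIC); b=cv2.copyMakeBorder(b,0,0,0,570-384,cv2.BORDER_CONSTANT)
cv2.imwrite('pics/c11.png',np.vstack([a,b]))
```

```text
scene green yaw -1.5155 dz -0.0009 err 0.0009 n 571 103  ctr from base [ 0.6534 -0.1103] from cap top [ 0.6534 -0.1107]
scene blue yaw 1.6645 dz -0.0008 err 0.0009 n 586 139  ctr from base [0.6441 0.0405] from cap top [0.6442 0.0398]
side green yaw -1.4623 dz -0.0011 err 0.0011 n 471 107  ctr from base [ 0.6538 -0.1126] from cap top [ 0.6538 -0.1127]
side blue yaw 1.6273 dz -0.0006 err 0.0013 n 247 61  ctr from base [0.6449 0.038 ] from cap top [0.645  0.0375]
clock 35.95 pos [ 0.5657 -0.115   0.2283] yaw 0.0626 q6 -0.27 tilt [ 0.0011 -0.0002] F [ 0.2  0.3 -0.3] gap 0.06204953737204932
  turn units -0.0017  shift [ 0.0415 -0.1126  0.0283]
```

View pics/c11.png

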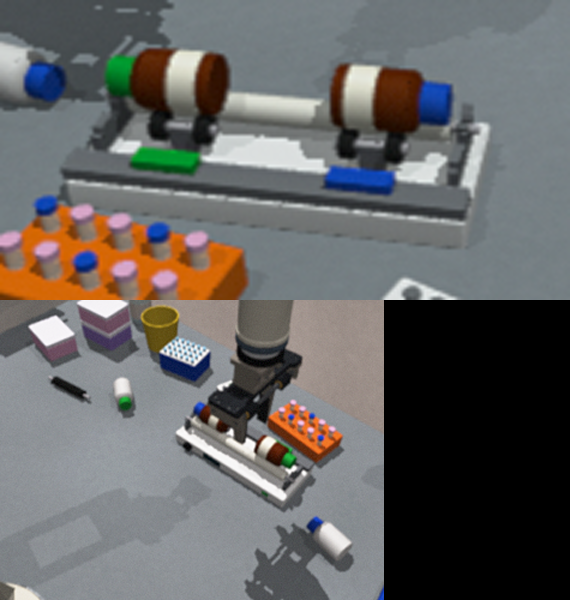

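Both bottles sit in the valley at the right height and within about 2 mm of their lane centres. The roller is seated and the decoys haven't moved. Handing in.

```bash
python3 -c "
from bench import robot
print(robot.finish_job())"
```

```text
the job is handed in; nothing more can be done
None
```

The mixer is loaded as asked, and I handed the job in at about 36 s of the 104 s allowed.

- **Roller:** the long pale roller is down in both slotted bearings. After release, three cameras read its axis at the seated height of 50 mm, allowing for each camera's own offset. I did not re-measure it after loading the bottles, but the last picture shows it in place.
- **Bottles:** I laid the blue-capped amber bottle first, then the green-capped one. Each was lowered until light contact of about 5 N before release. Both read at valley height (82 mm axis), parallel to the rollers, with caps pointing outward. Each is within about 2 mm of its tile's lane centre.
- **Untouched items:** the white bottles and the short black roller lie where they were in the last pictures. The gripper ended well clear of everything.

**Checks that disagreed:** the cameras differ from one another by 2–4 mm in absolute position, so I compared positions within one camera at a time. One early network report put the green tile on the white green-capped bottle. I ignored it and used the tile's colour and the depth readings instead. Fits of the bottles while in the gripper failed in the scene and side cameras because the fingers blocked the view, so I used the wrist camera there.

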